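# Draw a tasting dose from the tall pump bottle

### The job

Get the steel tasting cup, whose handle is tucked under the low wooden riser, and stand it upright on the counter under the spout of the taller pump bottle, so that the spout points into the middle of the cup. Then press that bottle's pump all the way down, let it spring back up, and leave the cup standing there. Never pump the tall bottle without the cup under its spout, leave the squat bottle's pump alone, and do not knock over the jar, the tin or the grinder.

Things in the scene. Friction and masses are not known exactly. Their poses are not given: they have to be found in the camera images.
- cup_mid (a point): open steel tasting cup, 50 mm high, 56 mm across the rim, 50 mm across the foot, wall 3 mm, about 80 g, loose; point on its axis half-way up (25 mm above the foot). Own z: cup's axis; own x: from the cup along its handle, a level bar 12 mm wide, 9 mm thick, 30 mm above the foot, ending 133 mm from the axis. It starts upright, handle under the riser, only the cup itself free to grip
- cup_grip (a point): place to grip the cup's handle from above, across its 12 mm width: 95 mm from the cup's axis, 30 mm above the foot; axes as cup_mid. The spout leaves no room for a gripper over the cup, so under the spout hold it here, handle pointing on outward the way the spout points; held so, the cup can be slid along the counter
- riser: fixed low wooden footed board, origin on the counter under its centre; 130 mm along its x, 240 mm along its y, underside 45 mm and top 57 mm up, 14 mm end walls at both y ends, open at both x sides. The cup stands before its -x side, handle under the board; draw it out along the riser's -x, 110 mm or more, to free the handle
- tall_pump_top (a point): middle of the flat round top (34 mm across) of the white pump head on the taller, slimmer green bottle (64 mm across, on a round steel foot 76 mm across), 182 mm above the counter when up. The bottle is fixed; the two bottles may have swapped places. The head goes straight down
- tall_pump_spout (a point): open end of the tall bottle's spout, 80 mm out from the bottle's axis, 155 mm above the counter when up; it goes down with the head. Its own -x is the level direction in which the spout points out from the bottle
- tall_pump (a joint): stroke of the tall bottle's pump: 0 up, 0.018 m fully down; its spring returns it: 3 N at the start of the stroke, 9 N at the bottom
- squat_pump_top (a point): middle of the top of a like pump head on the lower, wider green bottle (86 mm across, foot 92 mm across, fixed), 132 mm above the counter; its spout ends 80 mm out along this point's -x, 105 mm above the counter
- squat_pump (a joint): stroke of the squat bottle's pump, 0 up, 0.018 m fully down: to be left alone
- jar_mid (a point): loose amber jar with a steel lid, 58 mm across, 85 mm high, standing behind the bottles; point half-way up, own z up
- tin_mid (a point): loose small tin, 52 mm across, 50 mm high, standing on top of the riser; point half-way up, own z up
- grinder_mid (a point): loose dark wooden pepper grinder, 48 mm across, 130 mm high, standing between the bottles and the riser; point half-way up, own z up
There are look-alikes about, which are no part of the job. What is shaped like the part that bears cup_mid but purple is not meant.

How it is judged:
By the outcome, as a careful person would: the job done as asked, in the order asked, and still so for the second after the job is handed in, with the robot touching nothing.
It also fails if it takes over 72 s, if anything falls off the work surface, if the arm or the gripper's body presses on something with over 40 N, if the wrist force passes 120 N, or if a joint passes its speed limit or range.

### The arm

A 6-joint arm with a two-finger parallel gripper is mounted at the origin on the work surface. World frame = base frame: x ahead of the robot, y to its left, z up, the work surface at z = 0. Lengths are in m, angles in rad, forces in N, time in s.
With the tool pointing down it reaches from about 0.35 to 0.975 m from the base axis. Payload 4.9 kg.
Tool frame: the origin (TCP) lies at the very end of the fingers, on their centre line; the grasp point (between the pads) lies 19 mm behind it (env.grip_depth is the distance from the TCP to the grasp point, in m); z points along the fingers, x is the direction in which the jaws open and shut, and the axes are right-handed (so a half turn about z gives the same grasp; the last joint's range is limited). The gripper opens to 85 mm and grips with 20 to 120 N. Pads are 22 mm wide; open, the fingers measure 114 mm over their backs; the gripper's body (76 mm by 85 mm) begins 54 mm behind the grasp point. The pads swing forward as they close: fully open they stand 13 mm farther back than shut.
Start: joints at [1.192, 0.053, 1.613, -0, 1.476, -0.119], TCP at [0.161, 0.604, 0.231] pointing down, gripper open.
Joint ranges: [-3.01, 3.01], [-1.01, 2.22], [0.06, 2.58], [-1.02, 4.17], [0.09, 2.62], [-3.14, 3.14]. Speed limits (rad/s): [2.57, 2.57, 3.14, 3.14, 3.14, 3.14].

### API

Orientations are given as a rotation vector (axis times angle).
In Python, from rig import env gives the robot as it stands.
- The arm moves only by the tool play_rows, never from a script. Its argument "increments" is text: rows parted by semicolons, each of 7 numbers parted by spaces: the shift along the tool's x, y, z in m, then the turn, a rotation vector about the tool's x, y, z in rad, then the closure, from 0 (fully open) to 1 (shut). A call has 1 to 10 rows; each row shifts and turns the commanded pose from where the row before left it, along the tool's axes as they then stand; what a row does not reach is not made up. A row lasts 1/8 s, in which the tool goes at most 62.5 mm and 10.7 degrees, less where a joint would pass 70% of its speed; a pose out of reach is approached as far as the arm can. A call is refused whole if a number of a shift passes 0.0625 or a number of a turn 0.188, either way. A call with a gripper value outside its range is refused whole. The fingers move at their own pace and stop on an object; the grip force is fixed at half the most. Time passes only in rows, so rows that do not move let the fingers close. It gives the time, the measured TCP pose, the force and the opening at its end, in the units of the state.
- env.sense(): the state, without advancing time (a new reading comes with each control period).
- env.capture(name): name is "side" or "top"; returns (picture, depth): 384x512x3 uint8, blue, green, red; 384x512 float32, m along the optical axis (not along the pixel's ray), 0 where there is no reading.
- env.camera_model(name): a dict with "fovy" (degrees; the focal length in pixels is half the picture's height over the tangent of half this angle, whatever the lens; pixels are square), "cx", "cy" (the principal point, pixels), "xyz" and "orientation" of the camera in the world. Camera axes: x right, y down, z forward; pixel columns grow to the right and rows downward; lengths in m; the calibration is good to about 2 mm. A picture is of the moment at which its call begins. camera_model takes no time and is no camera call.
- env.sign_off(): hands the job in, once; it reports no verdict.
The state is a dict: "clock": time; "q": joint angles; "qd": joint speeds; "joint_efforts": joint torques, N m; "position": TCP position; "tool_rot": TCP orientation; "wrist_force": force on the tool from outside, world axes, zero at the start; "wrist_torque": the same for the moment, N m; "opening": opening from 0.0 (shut) to 1.0 (fully open).
Only numpy, scipy, OpenCV 4.12 (cv2) and the standard library are available. Lean on these libraries where they do the work, as an engineer would, in place of code of your own. Each camera call takes 0.05 s, during which the arm holds its last target. There are 200 camera calls.

## Working session

There is one attempt and no reset: what is moved stays moved. The work goes in short steps, Python scripts to look and compute and a tool call to move; the robot and the scene stay as the last step left them, time stands still between calls to the robot, and variables do not carry over. Pictures are saved under pics/ and viewed, about 8 in all and at most 12, crops included, and the job is handed in when it is done.

Besides the shell and the picture viewer there is one more tool, called after "Request:" by a JSON object that holds its "method" and its "body", one argument or row to a line. play_rows: Moves the arm, as the interface text tells. Its arguments: {"type":"object","properties":{"increments":{"type":"string"}},"required":["increments"]}

```bash
mkdir -p pics; cat > h.py <<'E'
import numpy as np, cv2
from rig import env
from scipy.spatial.transform import Rotation as R
def cam(n):
    m=env.camera_model(n); f=192/np.tan(np.radians(m['fovy'])/2)
    return m,f,R.from_rotvec(m['orientation']).as_matrix() if len(m['orientation'])==3 else R.from_quat(m['orientation']).as_matrix()
def cloud(n,d):
    m,f,Rm=cam(n); v,u=np.mgrid[:384,:512]
    p=np.stack([(u-m['cx'])/f*d,(v-m['cy'])/f*d,d],-1)
    w=p@Rm.T+np.array(m['xyz']); w[d<=0]=np.nan
    return w
def proj(n,P):
    m,f,Rm=cam(n); c=(np.atleast_2d(P)-m['xyz'])@Rm
    return np.c_[c[:,0]/c[:,2]*f+m['cx'],c[:,1]/c[:,2]*f+m['cy']]
E
python3 - <<'E'
from h import *
for n in('top','side'):
    p,d=env.capture(n); np.savez(n+'0.npz',p=p,d=d,w=cloud(n,d)); cv2.imwrite(f'pics/{n}0.png',cv2.resize(p,(768,576)))
    print(env.camera_model(n))
print(env.sense())
E
```

```text
{'fovy': 52.91342557588354, 'cx': 253.18932490356295, 'cy': 181.8509228288708, 'xyz': array([0.36948966, 0.11258862, 1.22922675]), 'orientation': array([-2.12736565,  2.1335847 , -0.12134375])}
{'fovy': 44.60437058591938, 'cx': 258.0563679198216, 'cy': 187.9232769003652, 'xyz': array([0.37167039, 1.06648785, 1.2301914 ]), 'orientation': array([-0.22048691,  2.89133544, -1.07850606])}
{'clock': 0.1, 'q': array([ 1.19203186e+00,  5.32956321e-02,  1.61417028e+00, -1.33155767e-05,
        1.47601187e+00, -1.19002914e-01]), 'qd': array([ 1.04863018e-05, -1.41258136e-03, -3.15331961e-03,  8.30017295e-04,
       -8.00550297e-04,  8.05267426e-04]), 'joint_efforts': array([ 2.68387967e-04, -3.94909966e+01, -3.71363032e+01, -6.85591385e-05,
        3.92310045e-03, -1.56276400e-05]), 'position': array([0.16032288, 0.6034945 , 0.23017488]), 'tool_rot': array([ 2.48966816,  1.91442564, -0.00253367]), 'wrist_force': array([ 0.09399649, -0.76654579, -0.59939512]), 'wrist_torque': array([-0.05655995,  0.0157189 , -0.02222569]), 'opening': 0.9963077711211397}
```

View pics/top0.png

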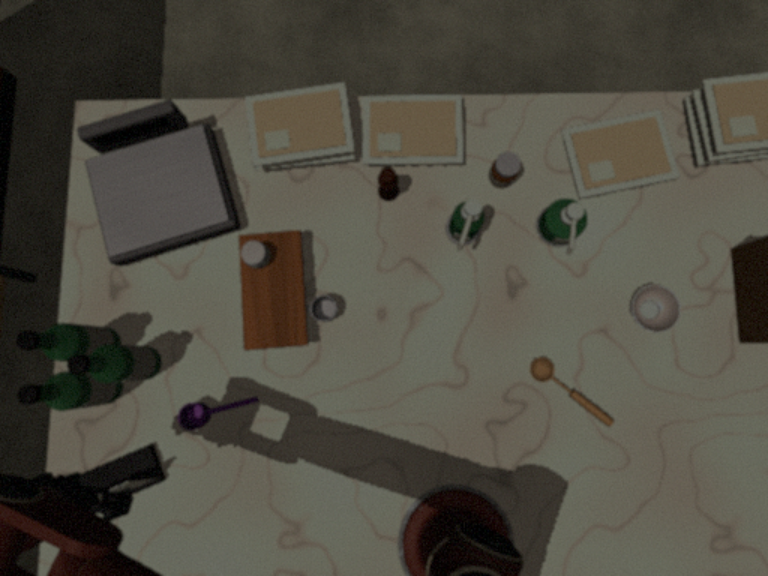

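View pics/side0.png

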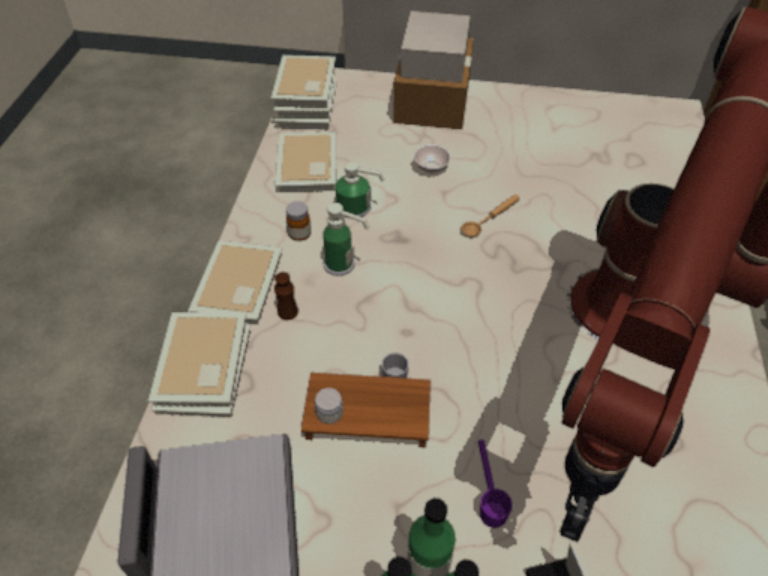

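Candidates for the cup (top view, 768×576): a steel cup at (325,307) beside the riser, a purple ladle-cup at (195,415), a white bowl at (655,305) and a wooden spoon at (541,369). I choose the steel one. The tall slim bottle is at (467,220), and the squat one is at (565,220). The spouts point roughly toward the robot.

```bash
python3 - <<'E'
from h import *
T=np.load('top0.npz'); S=np.load('side0.npz')
def box(c,r,z0,z1):
    for n,D in(('top',T),('side',S)):
        w=D['w'].reshape(-1,3); m=(abs(w[:,0]-c[0])<r)&(abs(w[:,1]-c[1])<r)&(w[:,2]>z0)&(w[:,2]<z1)
        q=w[m]
        if len(q)>3:
            (x,y),rr=cv2.minEnclosingCircle(q[:,:2].astype(np.float32))
            print(n,len(q),'circ',np.round([x,y,rr],4),'mean',q.mean(0).round(4),'rect',[np.round(t,4) for t in cv2.minAreaRect(q[:,:2].astype(np.float32))])
def at(u,v):return T['w'][int(v/1.5),int(u/1.5)]
for n,(u,v) in dict(cup=(325,307),tall=(474,209),squat=(573,210),spT=(462,244),spS=(571,247),jar=(508,163),tin=(255,252),gr=(389,175),riser=(272,300)).items(): print(n,at(u,v).round(4))
c=at(325,307);print('cup');box(c,.04,.040,.06)
c=at(474,209);print('tallhead');box(c,.03,.172,.2);print('tall spout');box(c,.11,.145,.2)
c=at(573,210);print('squat');box(c,.03,.122,.14)
print('riser');box(at(272,310),.14,.05,.065)
print('grinder');box(at(389,175),.05,.03,.2)
print('table z',T['w'][260,280],S['w'][220,260])
p=T['p'];a=cv2.resize(p[180:240,150:240],(720,480),interpolation=3)
b=cv2.resize(p[120:180,290:400],(720,393),interpolation=3)
cv2.imwrite('pics/c1.png',cv2.convertScaleAbs(cv2.resize(np.vstack([a,b]),(600,600)),alpha=1.8))
E
```

```text
cup [0.4793 0.2716 0.0011]
tall [ 0.6423 -0.0276  0.1846]
squat [ 0.6516 -0.2247  0.1309]
spT [ 0.5787 -0.0047  0.1794]
spS [ 0.5814 -0.2162  0.1291]
jar [ 0.7651 -0.1102  0.0856]
tin [0.5767 0.3954 0.1128]
gr [0.7299 0.1311 0.1238]
riser [0.4871 0.3726 0.0561]
cup
top 146 circ [0.4798 0.2845 0.0465] mean [0.4753 0.2887 0.0521] rect [array([0.4798, 0.2756]), array([0.0772, 0.0708]), np.float64(0.7134)]
side 157 circ [0.4802 0.2811 0.0464] mean [0.4722 0.2796 0.0502] rect [array([0.4781, 0.2749]), array([0.0728, 0.0769]), np.float64(89.6896)]
tallhead
top 145 circ [ 0.6385 -0.0244  0.0272] mean [ 0.6428 -0.0249  0.1812] rect [array([ 0.6381, -0.0267]), array([0.0307, 0.0514]), np.float64(88.9556)]
side 92 circ [ 0.6367 -0.0282  0.0269] mean [ 0.6416 -0.0223  0.181 ] rect [array([ 0.6392, -0.0279]), array([0.0431, 0.038 ]), np.float64(8.2191)]
tall spout
top 239 circ [ 0.6174 -0.0177  0.0492] mean [ 0.6297 -0.0198  0.1756] rect [array([ 0.6167, -0.0217]), array([0.0354, 0.0965]), np.float64(81.6205)]
side 209 circ [ 0.6145 -0.0227  0.0488] mean [ 0.6303 -0.0178  0.1702] rect [array([ 0
[... 326 characters left out ...]
([0.0399, 0.0344]), np.float64(11.5853)]
riser
top 2704 circ [0.5023 0.3636 0.1287] mean [0.4901 0.3654 0.0571] rect [array([0.5036, 0.3392]), array([0.2197, 0.1941]), np.float64(4.1285)]
side 2730 circ [0.5024 0.3663 0.1311] mean [0.4877 0.3726 0.0572] rect [array([0.5041, 0.3409]), array([0.2247, 0.1938]), np.float64(4.8098)]
grinder
top 222 circ [0.7322 0.1331 0.0213] mean [0.7255 0.1328 0.0938] rect [array([0.7299, 0.1332]), array([0.0349, 0.04  ]), np.float64(0.6691)]
side 288 circ [0.7291 0.1365 0.0215] mean [0.7267 0.1427 0.0843] rect [array([0.7294, 0.1362]), array([0.0386, 0.0403]), np.float64(62.5316)]
table z [ 0.30331565  0.06875836 -0.00275005] [0.49759894 0.15173987 0.00368073]
```

View pics/c1.png

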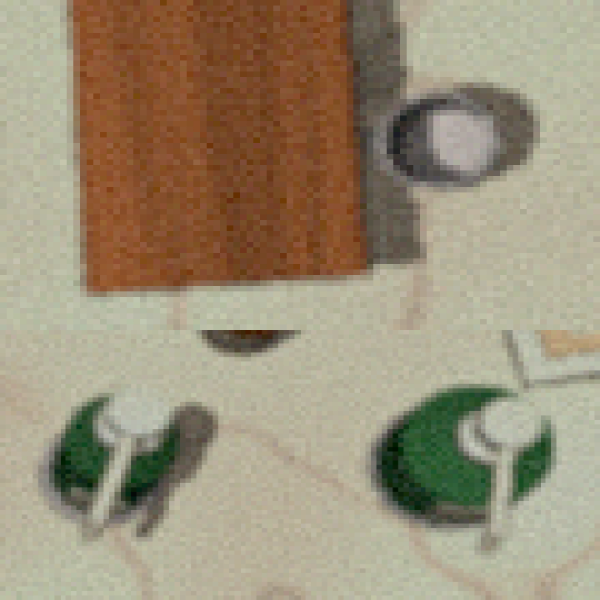

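The crop shows a bare steel cup standing clear of the riser at crop (440,140), and the tall bottle with its head at (140,412) and spout tip at (92,530). Next I fit the geometry.

```bash
python3 - <<'E'
from h import *
from scipy.optimize import least_squares as L
for n in('top','side'):
    D=np.load(n+'0.npz'); w=D['w'].reshape(-1,3); w=w[~np.isnan(w[:,0])]
    q=w[(abs(w[:,0]-.48)<.05)&(w[:,1]>.22)&(w[:,1]<.302)&(w[:,2]>.02)&(w[:,2]<.06)]
    c=cv2.minEnclosingCircle(q[q[:,2]>.04][:,:2].astype(np.float32)); print(n,'cup rim',len(q),np.round(c[0],4),c[1].__round__(4))
    f=L(lambda a:np.hypot(q[:,0]-a[0],q[:,1]-a[1])-(.025+.003*q[:,2]/.05),[.48,.27],loss='soft_l1',f_scale=.002); print(' fit',f.x.round(4),len(q))
    # riser
    r=w[(abs(w[:,2]-.057)<.006)&(w[:,0]>.35)&(w[:,0]<.64)&(w[:,1]>.303)&(w[:,1]<.5)]
    print(' riser',[np.round(t,4) for t in cv2.minAreaRect(r[:,:2].astype(np.float32))], r.mean(0).round(4))
    # bottle body tall
    for nm,c0,rad in(('tall',(.64,-.025),.032),('squat',(.645,-.228),.043)):
        b=w[(np.hypot(w[:,0]-c0[0],w[:,1]-c0[1])<.06)&(w[:,2]>.03)&(w[:,2]<.08)]
        f=L(lambda a:np.hypot(b[:,0]-a[0],b[:,1]-a[1])-rad,c0,loss='soft_l1',f_scale=.002); print(' ',nm,len(b),f.x.round(4))
    h=w[(np.hypot(w[:,0]-.643,w[:,1]+.025)<.03)&(w[:,2]>.176)&(w[:,2]<.19)]
    s=w[(np.hypot(w[:,0]-.643,w[:,1]+.025)<.1)&(np.hypot(w[:,0]-.643,w[:,1]+.025)>.025)&(w[:,2]>.14)&(w[:,2]<.2)]
    hc=cv2.minEnclosingCircle(h[h[:,0]>.635][:,:2].astype(np.float32)); print('  head',np.round(hc[0],4),hc[1])
    far=s[s[:,0]<.61]; print('  spout pts',len(s),'mean',s.mean(0).round(4),'line',cv2.fitLine(s[:,:2].astype(np.float32),2,0,.01,.01).ravel().round(4),'minx',s[s[:,0].argmin()].round(4),far.mean(0).round(4))
E
```

```text
top cup rim 119 [0.4638 0.2763] 0.0402
 fit [0.4712 0.2666] 119
 riser [array([0.5182, 0.3969]), array([0.2579, 0.1813]), np.float64(4.9659)] [0.5034 0.3681 0.0571]
  tall 71 [ 0.6483 -0.0269]
  squat 363 [ 0.6522 -0.2307]
  head [ 0.649 -0.027] 0.016475137323141098
  spout pts 69 mean [ 0.594  -0.0083  0.1768] line [ 0.9479 -0.3185  0.594  -0.0083] minx [ 0.5706 -0.0036  0.1625] [ 0.5895 -0.0068  0.1764]
side cup rim 190 [0.4621 0.2727] 0.0392
 fit [0.47   0.2684] 190
 riser [array([0.517 , 0.3975]), array([0.2594, 0.1837]), np.float64(4.6385)] [0.5006 0.3747 0.0572]
  tall 194 [ 0.6455 -0.0277]
  squat 306 [ 0.6491 -0.2322]
  head [ 0.6477 -0.0269] 0.02039826661348343
  spout pts 54 mean [ 0.5914 -0.0068  0.1758] line [ 0.9536 -0.3012  0.5914 -0.0068] minx [ 0.5686 -0.0072  0.1586] [ 0.5874 -0.0056  0.1753]
```

```bash
cat >> h.py <<'E'
def go(xyz,yaw=None):
    s=env.sense(); M=R.from_rotvec(s['tool_rot']).as_matrix(); y0=np.degrees(np.arctan2(M[1,0],M[0,0]))
    print('yaw',y0.round(2),'pos',s['position'].round(4),'tilt',M[:,2].round(4))
    d=0
    if yaw is not None:
        d=(yaw-y0+90)%180-90; print('tool z turn',-np.radians(d).round(4))
    M2=R.from_euler('z',d,degrees=True).as_matrix()@M
    print('shift after turn',(M2.T@(np.array(xyz)-s['position'])).round(4))
def ray(n,u,v,z):
    m,f,Rm=cam(n); r=Rm@np.array([(u-m['cx'])/f,(v-m['cy'])/f,1]); x=np.array(m['xyz']); return x+r*(z-x[2])/r[2]
E
python3 - <<'E'
from h import *
print('cup',ray('top',150+444*.15,180+140*.1819,.05).round(4), 'side',ray('side',395/1.5,366/1.5,.05).round(4))
p=np.load('top0.npz')['p']; h=cv2.cvtColor(p,cv2.COLOR_BGR2HSV)
m=((h[...,0]<16)&(h[...,1]>120)&(h[...,2]>50)).astype(np.uint8); m[:150]=0;m[245:]=0;m[:,:150]=0;m[:,215:]=0
m=cv2.morphologyEx(m,2,np.ones((3,3)))
v,u=np.nonzero(m)
q=np.array([ray('top',a,b,.057)[:2] for a,b in zip(u,v)]).astype(np.float32)
print(cv2.minAreaRect(q)); print(cv2.boxPoints(cv2.minAreaRect(q)).round(3))
go([.47,.267,.15],3)
E
```

```text
cup [0.4704 0.2634 0.05  ] side [0.4696 0.2743 0.05  ]
((0.5103791356086731, 0.37126848101615906), (0.23464421927928925, 0.12728913128376007), 4.6392107009887695)
[[0.388 0.425]
 [0.399 0.298]
 [0.632 0.317]
 [0.622 0.444]]
yaw 75.12 pos [0.1603 0.6035 0.2302] tilt [-7.0e-04 -1.8e-03 -1.0e+00]
tool z turn 1.2587
shift after turn [0.2918 0.3523 0.0796]
```

Request:
{"method": "play_rows", "body": {
  "increments": "0 0 0 0 0 0.1758 0;0 0 0 0 0 0.1758 0;0 0 0 0 0 0.1758 0;0 0 0 0 0 0.1758 0;0 0 0 0 0 0.1758 0;0 0 0 0 0 0.1758 0;0 0 0 0 0 0.1758 0;0 0.05 0 0 0 0 0;0 0.05 0 0 0 0 0;0.02 0.05 0 0 0 0 0"
}}

```text
clock: 1.35
position: [0.1918, 0.4545, 0.2305]
tool_rot: [3.138, 0.13, -0.001]
wrist_force: [1.1, -0.2, 0.2]
opening: 1.0
```

Request:
{"method": "play_rows", "body": {
  "increments": "0.04 0.05 0 0 0 0 0;0.05 0.05 0.01 0 0 0 0;0.05 0.05 0.02 0 0 0 0;0.05 0.04 0.02 0 0 0 0;0.04 0.02 0.02 0 0 0 0;0.03 0 0.01 0 0 0 0;0 0 0 0 0 0 0;0 0 0 0 0 0 0"
}}

```text
clock: 2.35
position: [0.4485, 0.2838, 0.1567]
tool_rot: [3.139, 0.127, -0.002]
wrist_force: [0.2, 0.5, 0.4]
opening: 0.999
```

```bash
python3 - <<'E'
from h import *
go([.47,.267,.07],4.6)
p,d=env.capture('side'); w=cloud('side',d).reshape(-1,3)
cv2.imwrite('pics/s1.png',cv2.convertScaleAbs(cv2.resize(p[190:310,180:340],(800,600),interpolation=3),alpha=1.2))
E
```

```text
yaw 4.62 pos [0.4485 0.2838 0.1567] tilt [-1.e-03 -2.e-04 -1.e+00]
tool z turn 0.0003
shift after turn [0.0202 0.0185 0.0867]
```

View pics/s1.png

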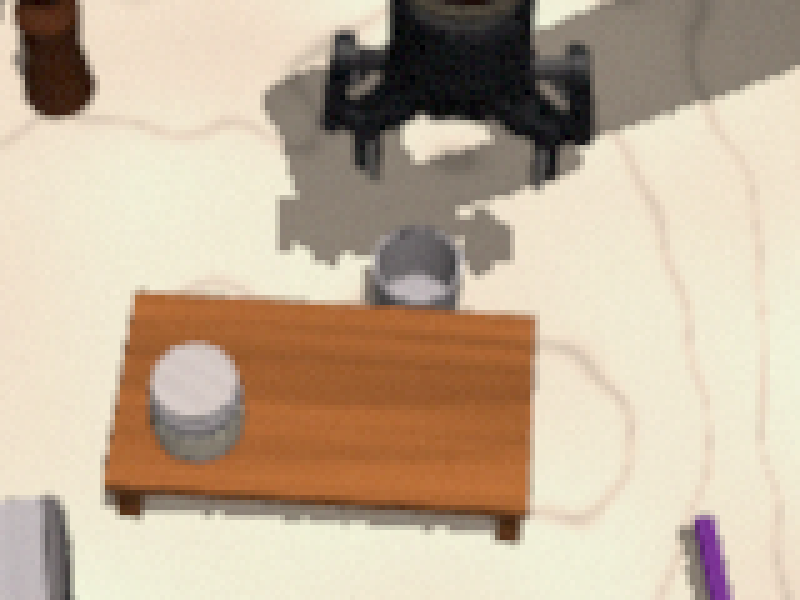

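The side crop shows the open steel rim centred at about crop (417,262), which is clear of the riser edge. It agrees with (0.470, 0.267), so I descend.

Request:
{"method": "play_rows", "body": {
  "increments": "0.01 0.01 0.02 0 0 0 0;0.01 0.0085 0.02 0 0 0 0;0 0 0.025 0 0 0 0;0 0 0.025 0 0 0 0;0 0 0.025 0 0 0 0;0 0 0.02 0 0 0 0;0 0 0.01 0 0 0 0;0 0 0 0 0 0 0;0 0 0 0 0 0 0"
}}

```text
clock: 3.52
position: [0.4712, 0.2671, 0.0125]
tool_rot: [-3.139, -0.126, -0.002]
wrist_force: [-0.6, 0.2, -0.3]
opening: 1.0
```

```bash
python3 -c "
from h import *
go([.47,.267,.012],4.6);print(env.sense()['wrist_force'])"
```

```text
yaw 4.6 pos [0.4712 0.2671 0.0125] tilt [ 1.2e-03  4.0e-04 -1.0e+00]
tool z turn 0.0001
shift after turn [-0.0012 -0.      0.0005]
[-0.62319703  0.22625668 -0.31302306]
```

Request:
{"method": "play_rows", "body": {
  "increments": "0 0 0 0 0 0 0.2;0 0 0 0 0 0 0.4;0 0 0 0 0 0 0.6;0 0 0 0 0 0 0.6;0 0 0 0 0 0 0.6;0 0 0 0 0 0 0.6;0 0 0 0 0 0 0.6"
}}

```text
clock: 4.4
position: [0.4715, 0.2674, 0.0134]
tool_rot: [-3.138, -0.126, -0.003]
wrist_force: [-0.9, -0.3, 5.8]
opening: 0.636
```

Gripped at 54 mm. I lift 3 mm and draw out along −y.

Request:
{"method": "play_rows", "body": {
  "increments": "0 0 -0.003 0 0 0 0.6;0 0.01 0 0 0 0 0.6;0 0.02 0 0 0 0 0.6;0 0.02 0 0 0 0 0.6;0 0.02 0 0 0 0 0.6;0 0.02 0 0 0 0 0.6;0 0.02 0 0 0 0 0.6;0 0.02 0 0 0 0 0.6;0 0.01 0 0 0 0 0.6;0 0 0 0 0 0 0.6"
}}

```text
clock: 5.65
position: [0.4817, 0.1265, 0.0148]
tool_rot: [-3.139, -0.123, 0.0]
wrist_force: [-0.1, -0.5, -0.6]
opening: 0.636
```

```bash
python3 - <<'E'
from h import *
go([.49,.023,.05],72.5)
p,d=env.capture('side'); w=cloud('side',d); print(w[(abs(w[...,0]-.47)<.04)&(w[...,1]>.15)&(w[...,1]<.28)&(w[...,2]>.02)&(w[...,2]<.06)].round(3)[::8][:20])
cv2.imwrite('pics/s2.png',cv2.convertScaleAbs(cv2.resize(p[150:300,180:340],(640,600),interpolation=3),alpha=1.2))
E
```

```text
yaw 4.5 pos [0.4817 0.1265 0.0148] tilt [-1.e-04  1.e-04 -1.e+00]
tool z turn -1.1868
shift after turn [-0.0962  0.039  -0.0352]
[[0.492 0.152 0.052]
 [0.469 0.15  0.05 ]
 [0.485 0.155 0.042]
 [0.472 0.15  0.034]
 [0.481 0.157 0.031]
 [0.476 0.166 0.037]
 [0.479 0.171 0.033]
 [0.478 0.179 0.033]
 [0.48  0.186 0.032]
 [0.479 0.196 0.034]
 [0.478 0.201 0.03 ]
 [0.479 0.214 0.037]
 [0.478 0.219 0.034]
 [0.48  0.226 0.033]
 [0.479 0.235 0.034]
 [0.484 0.244 0.035]
 [0.483 0.254 0.039]
 [0.482 0.258 0.034]]
```

View pics/s2.png

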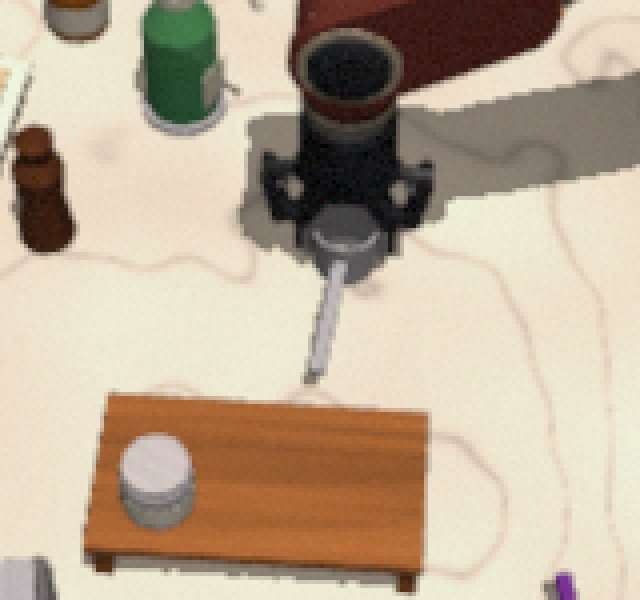

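The cup is held with its handle free, pointing +y (crop (340,265) to (312,378)). I lift, turn about +74.5° and carry it to the staging spot.

Request:
{"method": "play_rows", "body": {
  "increments": "0 0 -0.015 0 0 0 0.6;0 0 -0.01 0 0 -0.1 0.6;0 0 0 0 0 -0.15 0.6;0 0 0 0 0 -0.15 0.6;0 0 0 0 0 -0.15 0.6;0 0 0 0 0 -0.15 0.6;0 0 0 0 0 -0.15 0.6;0 0 0 0 0 -0.15 0.6;0 0 0 0 0 -0.15 0.6;0 0 0 0 0 -0.15 0.6"
}}

```text
clock: 6.95
position: [0.4823, 0.1282, 0.0411]
tool_rot: [2.416, 2.007, 0.002]
wrist_force: [-0.5, 0.3, -0.5]
opening: 0.631
```

Request:
{"method": "play_rows", "body": {
  "increments": "-0.02 0.005 0 0 0 0 0.6;-0.03 0.008 0 0 0 0 0.6;-0.03 0.008 0 0 0 0 0.6;-0.02 0.007 0 0 0 0 0.6;0 0 0 0 0 0 0.6;0 0 0 0 0 0 0.6"
}}

```text
clock: 7.7
position: [0.4906, 0.0246, 0.0405]
tool_rot: [2.422, 2.001, 0.001]
wrist_force: [-0.0, -0.0, -1.6]
opening: 0.636
```

```bash
python3 - <<'E'
from h import *
go([.49,.023,.0134],79)
M=R.from_rotvec(env.sense()['tool_rot']).as_matrix();c=env.sense()['position'][:2]
for n in('top','side'):
    p,d=env.capture(n); w=cloud(n,d).reshape(-1,3)
    r=np.hypot(w[:,0]-c[0],w[:,1]-c[1]); q=w[(r<.15)&(r>.05)&(w[:,2]>.035)&(w[:,2]<.075)&(w[:,0]<c[0])]
    if len(q)>5: print(n,len(q),cv2.fitLine(q[:,:2].astype(np.float32),2,0,.01,.01).ravel().round(3),q.mean(0).round(3), q[r[(r<.15)&(r>.05)&(w[:,2]>.035)&(w[:,2]<.075)&(w[:,0]<c[0])].argmax()].round(3))
    cv2.imwrite(f'pics/{n}3.png',cv2.resize(p,(800,600)))
E
```

```text
yaw 79.12 pos [0.4906 0.0246 0.0405] tilt [ 7.e-04  3.e-04 -1.e+00]
tool z turn 0.0022
shift after turn [-0.0017 -0.0003  0.0271]
top 19 [ 0.748 -0.664  0.436  0.043] [0.436 0.043 0.061] [0.431 0.049 0.061]
side 99 [ 0.954 -0.301  0.403  0.054] [0.403 0.054 0.06 ] [0.365 0.07  0.059]
```

The handle direction is (−0.954, 0.301), which matches the spout direction. I set the cup down and release.

Request:
{"method": "play_rows", "body": {
  "increments": "0 0 0.015 0 0 0 0.6;0 0 0.009 0 0 0 0.6;0 0 0.0025 0 0 0 0.6;0 0 0 0 0 0 0.6;0 0 0 0 0 0 0.3;0 0 0 0 0 0 0;0 0 0 0 0 0 0;0 0 0 0 0 0 0;0 0 0 0 0 0 0"
}}

```text
clock: 8.93
position: [0.4903, 0.0239, 0.0134]
tool_rot: [-2.423, -2.0, -0.0]
wrist_force: [-0.6, 0.2, -0.0]
opening: 1.003
```

Request:
{"method": "play_rows", "body": {
  "increments": "0 0 -0.02 0 0 0 0;0 0 -0.03 0 0 0 0;0 0 -0.03 0 0 0 0;0 -0.03 -0.03 0 0 0 0;0 -0.04 0 0 0 0 0;0 -0.02 0 0 0 0 0.4;0 0 0 0 0 0 0.5;0 0 0 0 0 0 0.5"
}}

```text
clock: 9.93
position: [0.4026, 0.0408, 0.1237]
tool_rot: [2.422, 2.0, 0.001]
wrist_force: [0.1, -0.9, -1.1]
opening: 0.496
```

```bash
python3 - <<'E'
from h import *
for n in('side','top'):
    p,d=env.capture(n); w=cloud(n,d).reshape(-1,3)
    q=w[(w[:,0]<.48)&(w[:,0]>.34)&(w[:,1]>.0)&(w[:,1]<.11)&(w[:,2]>.02)&(w[:,2]<.047)]
    e=q[(q[:,0]<.45)]; 
    if len(e)>5: l=cv2.fitLine(e[:,:2].astype(np.float32),2,0,.01,.01).ravel(); print(n,len(e),l.round(3),np.degrees(np.arctan2(l[1],l[0])),e.min(0),e.max(0))
    q=w[(abs(w[:,0]-.49)<.05)&(abs(w[:,1]-.024)<.05)&(w[:,2]>.04)&(w[:,2]<.065)]
    if len(q)>5: print(' rim',len(q),np.round(cv2.minEnclosingCircle(q[:,:2].astype(np.float32))[0],4),cv2.minEnclosingCircle(q[:,:2].astype(np.float32))[1])
    cv2.imwrite(f'pics/{n}4.png',cv2.convertScaleAbs(cv2.resize(p[90:240,170:370],(800,600),interpolation=3),alpha=1.2))
c=np.array([.4905,.0245]);g=c+.095*np.array([-.954,.301]);print(g); go([*g,.07],72.5)
E
```

```text
side 105 [ 0.958 -0.288  0.406  0.052] -16.72125 [0.36315988 0.03088774 0.02262046] [0.44966292 0.07082287 0.03925925]
 rim 97 [0.4904 0.0244] 0.030938416719436646
 rim 50 [0.4929 0.0244] 0.027720250189304352
[0.39987  0.053095]
yaw 79.08 pos [0.4027 0.0408 0.1236] tilt [ 2.e-04 -0.e+00 -1.e+00]
tool z turn 0.1148
shift after turn [ 0.0109 -0.0064  0.0536]
```

View pics/side4.png

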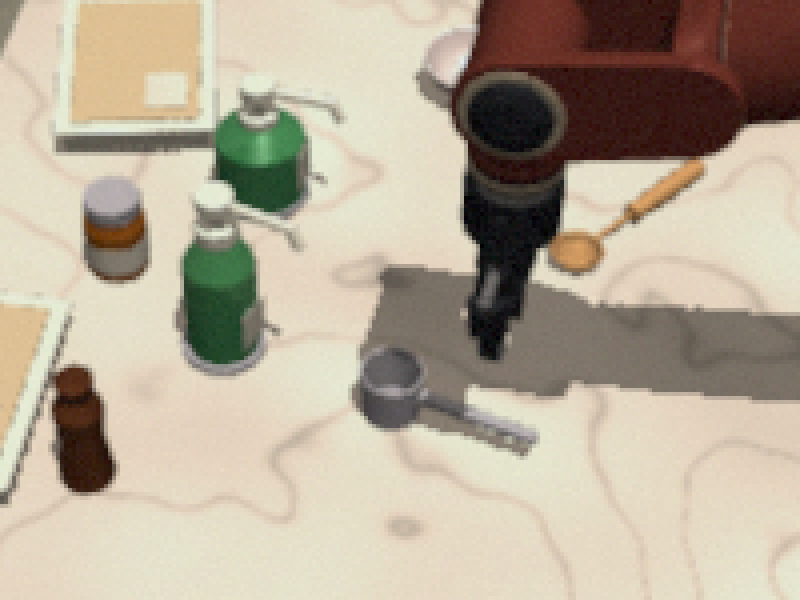

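The side crop shows the cup upright at (392,385), its handle out to (535,435), and the tall spout's tip at (297,240). Now I grip the handle.

Request:
{"method": "play_rows", "body": {
  "increments": "0 0 0 0 0 0.101 0.5;0.011 -0.006 0.01 0 0 0 0.5;0 0 0.025 0 0 0 0.5;0 0 0.025 0 0 0 0.5;0 0 0.025 0 0 0 0.5;0 0 0.02 0 0 0 0.5;0 0 0.007 0 0 0 0.5;0 0 0 0 0 0 0.5;0 0 0 0 0 0 0.5"
}}

```text
clock: 11.15
position: [0.4002, 0.0533, 0.0122]
tool_rot: [2.519, 1.875, 0.002]
wrist_force: [0.8, 0.7, 0.2]
opening: 0.502
```

```bash
python3 - <<'E'
from h import *
print('tip side',ray('side',244.25,150,.155).round(4),'head',ray('side',223.25,137.5,.182).round(4))
# top: crop c1 lower part scale: 110px->600, 60 px over (393/873*600=270)
f=lambda x,y:(290+x*110/600,120+(y-330)*60/270)
print('tip top',ray('top',*f(91,533),.155).round(4),'head',ray('top',*f(140,412),.182).round(4), 'squat head',ray('top',*f(510,425),.132),'tip',ray('top',*f(488,543),.105))
print(env.sense()['position'],env.sense()['wrist_force'])
E
```

```text
tip side [ 0.5749 -0.01    0.155 ] head [ 0.6473 -0.0296  0.182 ]
tip top [ 0.5746 -0.0036  0.155 ] head [ 0.6452 -0.0271  0.182 ] squat head [ 0.64801957 -0.2285251   0.132     ] tip [ 0.57608718 -0.22133873  0.105     ]
[0.40017613 0.05330228 0.01223013] [0.76335835 0.71934817 0.15072392]
```

Request:
{"method": "play_rows", "body": {
  "increments": "0 0 0 0 0 0 0.8;0 0 0 0 0 0 1;0 0 0 0 0 0 1;0 0 0 0 0 0 1;0 0 0 0 0 0 1"
}}

```text
clock: 11.78
position: [0.3998, 0.0532, 0.0117]
tool_rot: [2.52, 1.875, 0.001]
wrist_force: [0.6, 0.8, 2.0]
opening: 0.121
```

Request:
{"method": "play_rows", "body": {
  "increments": "0 0.005 0 0 0 0 1;-0.001 0.01 0 0 0 0 1;-0.001 0.015 0 0 0 0 1;-0.001 0.015 0 0 0 0 1;-0.001 0.015 0 0 0 0 1;-0.001 0.015 0 0 0 0 1;0 0.01 0 0 0 0 1;0 0 0 0 0 0 1;0 0 0 0 0 0 1"
}}

```text
clock: 12.9
position: [0.4799, 0.0238, 0.0115]
tool_rot: [2.519, 1.875, 0.002]
wrist_force: [1.7, 0.0, 2.0]
opening: 0.122
```

```bash
python3 - <<'E'
from h import *
go([.4,.05,.0122],73.3)
for n in('side','top'):
    p,d=env.capture(n); w=cloud(n,d).reshape(-1,3)
    q=w[(abs(w[:,0]-.57)<.05)&(abs(w[:,1]+.005)<.05)&(w[:,2]>.042)&(w[:,2]<.065)&(w[:,0]<.603)]
    if len(q)>5: c=cv2.minEnclosingCircle(q[:,:2].astype(np.float32)); print(n,len(q),np.round(c[0],4),c[1])
    s=w[(abs(w[:,0]-.57)<.04)&(abs(w[:,1]+.005)<.03)&(w[:,2]>.13)&(w[:,2]<.2)]
    if len(s): print(' spout',s[s[:,0]<s[:,0].min()+.01].mean(0).round(4),s[:,0].min())
    a,b=(200,120) if n=='side' else (280,120)
    cv2.imwrite(f'pics/{n}5.png',cv2.convertScaleAbs(cv2.resize(p[b:b+75,a:a+80],(640,600),interpolation=3),alpha=1.3 if n=='side' else 1.8))
E
```

```text
yaw 73.31 pos [0.4799 0.0238 0.0115] tilt [ 1.7e-03 -5.0e-04 -1.0e+00]
tool z turn 0.0001
shift after turn [ 0.0021 -0.0841 -0.0008]
side 71 [ 0.5699 -0.0036] 0.030628835782408714
 spout [ 0.5739 -0.002   0.1695] 0.5682908263973137
top 39 [ 0.5727 -0.003 ] 0.02751169167459011
 spout [ 0.5755 -0.0025  0.1695] 0.5702975842936372
```

View pics/side5.png

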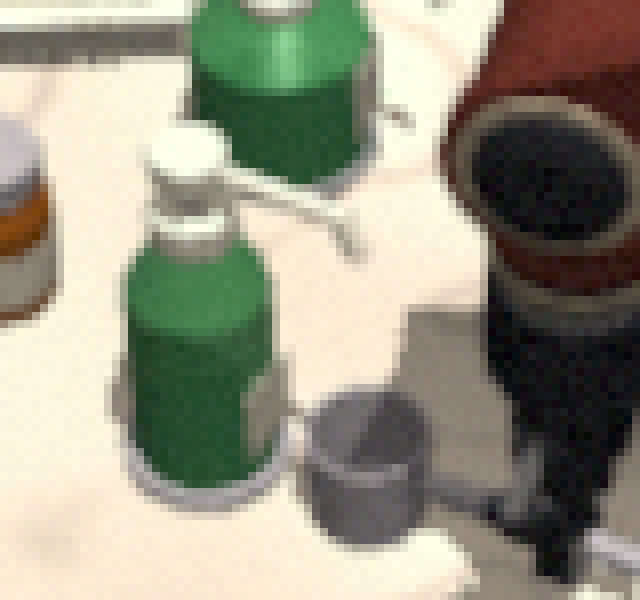

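View pics/top5.png

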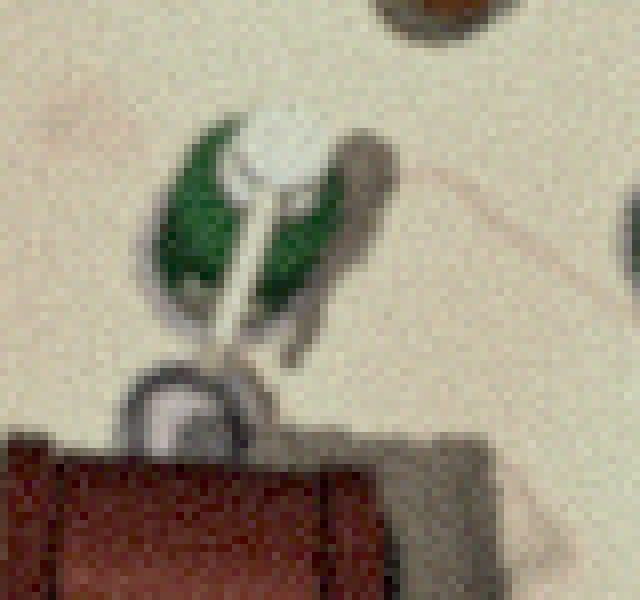

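```bash
python3 - <<'E'
from h import *
print('side tip',ray('side',244.1,151.2,.157),'rim',ray('side',246.25,174.4,.05))
print('top tip',ray('top',306.9,164.5,.157),'rim',ray('top',302.9,172.9,.05))
E
```

```text
side tip [ 0.57408589 -0.00242606  0.157     ] rim [0.56796439 0.00086726 0.05      ]
top tip [ 0.57596979 -0.0039961   0.157     ] rim [ 0.57026573 -0.00277979  0.05      ]
```

The tip and the cup centre agree within about 4 mm. I nudge 2 mm towards the bottle, release and lift off.

Request:
{"method": "play_rows", "body": {
  "increments": "0 0.002 0 0 0 0 1;0 0 0 0 0 0 1;0 0 0 0 0 0 0.8;0 0 0 0 0 0 0.6;0 0 0 0 0 0 0.5;0 0 0 0 0 0 0.5;0 0 -0.01 0 0 0 0.5;0 0 -0.025 0 0 0 0.5;0 0 -0.04 0 0 0 0.5;0 0 -0.05 0 0 0 0.5"
}}

```text
clock: 14.25
position: [0.4805, 0.0235, 0.1373]
tool_rot: [-2.52, -1.875, 0.002]
wrist_force: [-0.6, -0.9, 0.6]
opening: 0.5
```

Request:
{"method": "play_rows", "body": {
  "increments": "0 0 -0.05 0 0 0 0.7;0 0 -0.04 0 0 0 1;0 0 -0.02 0 0 0 1;0 0 0 0 0 0 1;0 0 0 0 0 0 1"
}}

```text
clock: 14.88
position: [0.4803, 0.0235, 0.2442]
tool_rot: [-2.518, -1.874, 0.004]
wrist_force: [0.2, 0.4, 0.2]
opening: -0.0
```

```bash
python3 - <<'E'
from h import *
go([.647,-.0275,.20],73.3)
for n in('side','top'):
    p,d=env.capture(n); w=cloud(n,d).reshape(-1,3)
    q=w[(abs(w[:,0]-.57)<.05)&(abs(w[:,1]+.005)<.05)&(w[:,2]>.042)&(w[:,2]<.065)&(w[:,0]<.605)]
    if len(q)>5: c=cv2.minEnclosingCircle(q[:,:2].astype(np.float32)); print(n,len(q),np.round(c[0],4),c[1])
    a,b=(200,120) if n=='side' else (280,120)
    cv2.imwrite(f'pics/{n}6.png',cv2.convertScaleAbs(cv2.resize(p[b:b+75,a:a+80],(640,600),interpolation=3),alpha=1.3 if n=='side' else 1.8))
E
```

```text
yaw 73.3 pos [0.4803 0.0235 0.2442] tilt [-3.5e-03  4.0e-04 -1.0e+00]
tool z turn 0.0001
shift after turn [-0.0009  0.1745  0.0435]
side 80 [ 0.5624 -0.004 ] 0.035723429173231125
```

Request:
{"method": "play_rows", "body": {
  "increments": "0 0.03 0 0 0 0 1;0 0.05 0 0 0 0 1;0 0.05 0 0 0 0 1;0 0.03 0 0 0 0 1;-0.001 0.0145 0.01 0 0 0 1;0 0 0.02 0 0 0 1;0 0 0.01 0 0 0 1;0 0 0 0 0 0 1;0 0 0 0 0 0 1"
}}

```text
clock: 16.1
position: [0.6479, -0.0274, 0.207]
tool_rot: [2.52, 1.875, 0.001]
wrist_force: [0.6, 0.3, 0.4]
opening: -0.001
```

```bash
python3 - <<'E'
from h import *
go([.647,-.0275,.182],73.3)
p,d=env.capture('side'); w=cloud('side',d).reshape(-1,3)
q=w[(abs(w[:,0]-.57)<.05)&(abs(w[:,1]+.005)<.05)&(w[:,2]>.046)&(w[:,2]<.065)&(w[:,0]<.605)]
c=cv2.minEnclosingCircle(q[:,:2].astype(np.float32)); print(len(q),np.round(c[0],4),c[1])
cv2.imwrite('pics/side7.png',cv2.convertScaleAbs(cv2.resize(p[100:205,190:302],(640,600),interpolation=3),alpha=1.3))
E
```

```text
yaw 73.32 pos [ 0.6479 -0.0274  0.207 ] tilt [ 9.e-04 -1.e-04 -1.e+00]
tool z turn 0.0004
shift after turn [-0.0004 -0.0009  0.025 ]
50 [ 0.571 -0.003] 0.02966376021504402
```

View pics/side7.png

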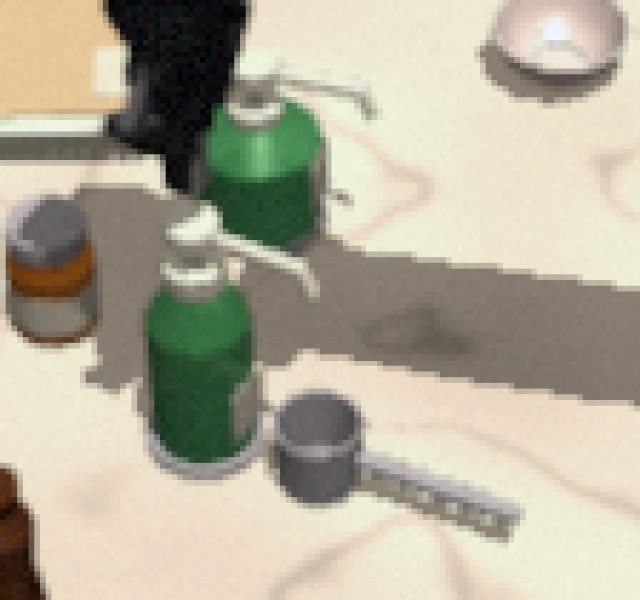

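The cup stands at crop (317,445) under the spout tip at (313,290), handle outward, with the fingers above the head at (195,220). I press slowly.

Request:
{"method": "play_rows", "body": {
  "increments": "0 0 0.012 0 0 0 1;0 0 0.008 0 0 0 1;0 0 0.005 0 0 0 1;0 0 0.004 0 0 0 1;0 0 0.004 0 0 0 1;0 0 0.003 0 0 0 1;0 0 0.003 0 0 0 1;0 0 0.002 0 0 0 1;0 0 0 0 0 0 1;0 0 0 0 0 0 1"
}}

```text
clock: 17.4
position: [0.648, -0.0276, 0.1668]
tool_rot: [-2.52, -1.875, 0.0]
wrist_force: [-6.9, 0.6, 7.5]
opening: 0.0
```

Request:
{"method": "play_rows", "body": {
  "increments": "0 0 0.0015 0 0 0 1;0 0 0.001 0 0 0 1;0 0 0.001 0 0 0 1;0 0 0 0 0 0 1;0 0 0 0 0 0 1"
}}

```text
clock: 18.02
position: [0.6481, -0.0277, 0.164]
tool_rot: [2.52, 1.875, -0.0]
wrist_force: [-6.6, 0.8, 8.8]
opening: -0.0
```

Request:
{"method": "play_rows", "body": {
  "increments": "0 0 0.001 0 0 0 1;0 0 0.001 0 0 0 1;0 0 0.001 0 0 0 1;0 0 0 0 0 0 1;0 0 0 0 0 0 1"
}}

```text
clock: 18.65
position: [0.6482, -0.0276, 0.1639]
tool_rot: [2.52, 1.875, -0.0]
wrist_force: [-12.9, 1.3, 19.9]
opening: 0.003
```

The pump has bottomed: z is stuck at 0.164 and the force rose to 20 N. I raise to let it spring back and clear the view.

Request:
{"method": "play_rows", "body": {
  "increments": "0 0 -0.005 0 0 0 1;0 0 -0.008 0 0 0 1;0 0 -0.012 0 0 0 1;0 0 -0.025 0 0 0 1;0 0 -0.04 0 0 0 1;0 0 -0.05 0 0 0 1;0 -0.04 -0.03 0 0 0 1;0.04 -0.05 0 0 0 0 1;0.05 -0.05 0 0 0 0 1;0.05 -0.03 0 0 0 0 1"
}}

```text
clock: 19.9
position: [0.5295, 0.1481, 0.3292]
tool_rot: [2.52, 1.874, 0.003]
wrist_force: [0.3, -0.1, -0.9]
opening: 0.0
```

Request:
{"method": "play_rows", "body": {
  "increments": "0.05 -0.04 0 0 0 0 1;0.05 -0.03 0 0 0 0 1;0.03 0 0 0 0 0 1;0 0 0 0 0 0 1;0 0 0 0 0 0 1"
}}

```text
clock: 20.52
position: [0.5013, 0.2896, 0.3285]
tool_rot: [2.52, 1.875, -0.0]
wrist_force: [-0.8, 0.4, 0.3]
opening: -0.004
```

```bash
python3 - <<'E'
from h import *
print(env.sense()['position'],env.sense()['wrist_force'])
ims=[]
for n in('side','top'):
    p,d=env.capture(n); w=cloud(n,d).reshape(-1,3)
    q=w[(abs(w[:,0]-.57)<.05)&(abs(w[:,1]+.005)<.05)&(w[:,2]>.046)&(w[:,2]<.065)&(w[:,0]<.605)]
    if len(q)>5: c=cv2.minEnclosingCircle(q[:,:2].astype(np.float32)); print(n,len(q),np.round(c[0],4),c[1])
    h=w[(np.hypot(w[:,0]-.647,w[:,1]+.027)<.016)&(w[:,2]>.14)]; print(' head z',np.median(h[:,2]) if len(h) else None)
    ims.append(cv2.resize(p[90:290,150:360] if n=='side' else p[60:260,150:410],(400,380 if n=='side' else 308),interpolation=3))
ims[1]=cv2.convertScaleAbs(cv2.copyMakeBorder(ims[1],0,72,0,0,0),alpha=1.7)
cv2.imwrite('pics/fin.png',np.hstack(ims))
E
```

```text
[0.50134475 0.28960084 0.32854106] [-0.78855563  0.43382249  0.32160167]
side 9 [ 0.5934 -0.0107] 0.009978081099689007
 head z 0.1774333140489217
top 51 [ 0.5739 -0.0036] 0.027651531621813774
 head z 0.1816756762168379
```

View pics/fin.png

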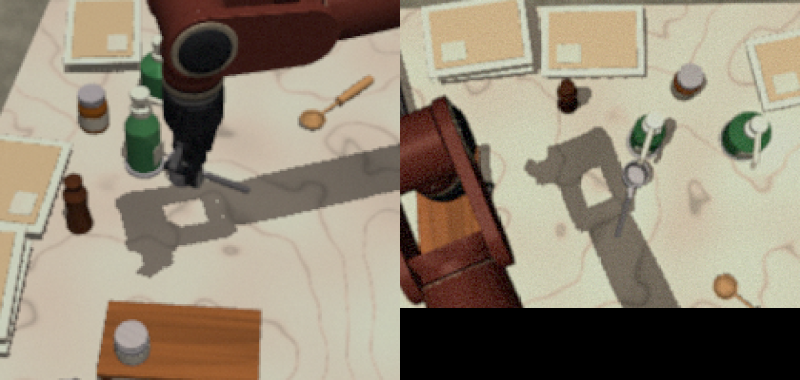

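The head is back up (0.182 m). The cup is upright at (0.573, −0.004) under the spout, and the jar, tin and grinder are standing. I hand in.

```bash
python3 -c "
from rig import env
print(env.sign_off())"
```

```text
the job is handed in; nothing more can be done
None
```

The job is done and handed in at about 21 s of the 72 s allowed.

- **Cup:** I gripped the steel cup by its body and drew it 140 mm out from the riser. I then turned it in the air, set it down, re-gripped it by the handle and slid it under the tall bottle's spout, where I released it.
- **Pump:** I pressed the tall pump until it stopped. The tool stuck at z = 0.164 m, about 18 mm of stroke, while the force rose from 9 to 20 N. I then lifted off and it sprang back.

**Last checks:**
- The top camera puts the pump head back at 0.182 m.
- The cup is upright with its centre at about (0.573, −0.004). My spout-tip estimates range over x 0.570–0.576, so the spout points to within about 4 mm of the cup's middle.
- The jar, tin and grinder are standing, and the robot touches nothing. I never went near the squat bottle.

**Disagreements:** in the final side view the gripper hid most of the cup, so its rim fit (9 points) was useless and I relied on the top view. That side view also read the head at 0.177 m, probably because it picked up points on the head's side. While pressing there was a sideways force of 7–13 N that I had not expected.

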